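# Gauge the tape rolls and stock the spindles

### The job

Some rolls of tape lie on the study desk, and their colour does not tell whether they are 24 mm or 32 mm wide. Take the bridge gauge by its knob and stand it upright on the desk, centred over each roll in turn, for about a second, so that its sprung foot reads the width, in the order of the log book: red, yellow, green, blue, leaving out any that are missing. Stand the gauge back in the middle of its leather pad, and slip every 24 mm roll all the way down on the brass spindle and every 32 mm roll on the black one, without tipping the gauge over or shifting the mug or stapler.

Things in the scene. Friction and masses are not known exactly. Their poses are not given: they have to be found in the camera images.
- gauge: loose bridge gauge, about 0.4 kg, at first upright on the pad. Origin: mid-footprint, level with its soles; z up, y along the bridge. Two dark legs (28 mm in x, 12 in y, 60 high) at y = +-40 mm leave a 68 mm gap; aluminium beam 28 x 92 mm, z = 60 to 74 mm; on it the black knob.
- knob (a point): centre of the gauge's black square knob, 24 x 24 x 40 mm, on the gauge's axis 94 mm above its soles; hold it by its +y and -y faces (fingers close along gauge y). Its +x face carries a white scale with a brass line (24 mm) and a black line (32 mm), passed by the foot's red pointer.
- foot_face (a point): centre of the underside of the gauge's sprung foot, on the gauge's axis, 10 mm above the soles when the foot is down
- foot (a joint): the gauge's sprung foot, a steel disc 36 mm across under mid-beam, sliding along gauge z. Value in m: 0 = down (underside 10 mm above the soles), grows to 0.035 as it is pushed up. Gauge standing over a roll: width = value + 10 mm (0.014 for 24 mm, 0.022 for 32 mm). Spring and weight press with 0.8 to 1.7 N.
- pad: fixed square brown leather pad 120 x 120 x 4 mm, the gauge's place. Origin: centre of its underside, on the desk.
- spindle_brass: fixed brass spindle for 24 mm rolls: round base 68 mm across and 10 mm high, with an upright post 14 mm across that ends 60 mm above the desk; rolls stack on it, one or two of them. Origin: centre of the base's underside, on the axis.
- spindle_black: fixed black spindle for 32 mm rolls: round base 68 mm across and 10 mm high, with an upright post 14 mm across that ends 60 mm above the desk; rolls stack on it, one or two of them. Origin: centre of the base's underside, on the axis.
- roll_red: roll of red tape lying flat, 50 mm outside diameter, 22 mm through bore (cardboard core), about 60 g; its width (height as it lies) is either 24 or 32 mm: the gauge tells. Origin: centre of its underside, z along the roll's axis. May be absent.
- roll_yellow: roll of yellow tape lying flat, 50 mm outside diameter, 22 mm through bore (cardboard core), about 60 g; its width (height as it lies) is either 24 or 32 mm: the gauge tells. Origin: centre of its underside, z along the roll's axis. May be absent.
- roll_green: roll of green tape lying flat, 50 mm outside diameter, 22 mm through bore (cardboard core), about 60 g; its width (height as it lies) is either 24 or 32 mm: the gauge tells. Origin: centre of its underside, z along the roll's axis. May be absent.
- roll_blue: roll of blue tape lying flat, 50 mm outside diameter, 22 mm through bore (cardboard core), about 60 g; its width (height as it lies) is either 24 or 32 mm: the gauge tells. Origin: centre of its underside, z along the roll's axis. May be absent.
- mug: blue mug, 76 mm across, 90 mm high, bystander; origin under its centre
- stapler: black stapler, 130 x 34 x 49 mm, bystander; origin under its centre, long axis x
There are look-alikes about, which are no part of the job. There is more than one size of the roll_yellow; the one meant has the size given above. There is more than one size of the roll_red; the job needs the smaller.

How it is judged:
On the way, in this order (a step that is already met when the one before it is completed fails the run):
1. the gauge stands upright on the desk over the red roll, its foot resting on it and reading its width (horizontal distance between gauge and roll_red below 0.012 m and z of gauge in the frame of roll_red between -0.004 and 0.004 m and angle between the z axis of gauge and the z axis of roll_red, either way round below 0.06 rad and contact force between gauge and roll_red above 0.15 N and z of foot_face in the frame of roll_red between 0.0295 and 0.0345 m), for 0.4 s.
2. the gauge stands upright on the desk over the yellow roll, its foot resting on it and reading its width (horizontal distance between gauge and roll_yellow below 0.012 m and z of gauge in the frame of roll_yellow between -0.004 and 0.004 m and angle between the z axis of gauge and the z axis of roll_yellow, either way round below 0.06 rad and contact force between gauge and roll_yellow above 0.15 N and z of foot_face in the frame of roll_yellow between 0.0215 and 0.0265 m), for 0.4 s.
3. the gauge stands upright on the desk over the green roll, its foot resting on it and reading its width (horizontal distance between gauge and roll_green below 0.012 m and z of gauge in the frame of roll_green between -0.004 and 0.004 m and angle between the z axis of gauge and the z axis of roll_green, either way round below 0.06 rad and contact force between gauge and roll_green above 0.15 N and z of foot_face in the frame of roll_green between 0.0215 and 0.0265 m), for 0.4 s.
4. the gauge stands upright on the desk over the blue roll, its foot resting on it and reading its width (horizontal distance between gauge and roll_blue below 0.012 m and z of gauge in the frame of roll_blue between -0.004 and 0.004 m and angle between the z axis of gauge and the z axis of roll_blue, either way round below 0.06 rad and contact force between gauge and roll_blue above 0.15 N and z of foot_face in the frame of roll_blue between 0.0295 and 0.0345 m), for 0.4 s.
At the end, for the whole second after the job is handed in: The gauge stands upright (within 0.05 rad) on the leather pad, within 20 mm of its centre; every roll present lies flat and at rest on the spindle for its width (24 mm brass, 32 mm black), within 7 mm of the axis and fully down on the base or on the roll below it (within 3 mm) (horizontal distance between gauge and pad below 0.02 m and angle between gauge's own z axis and vertical below 0.05 rad and height (world z) of gauge between 0.002 and 0.007 m and linear speed of each of gauge, roll_red, roll_yellow, roll_green, roll_blue below 0.02 m/s and horizontal distance between each of roll_red, roll_blue and spindle_black below 0.007 m and height (world z) of each of roll_red, roll_blue below 0.045 m and angle between each of roll_red, roll_yellow, roll_green, roll_blue's own z axis and vertical below 0.12 rad and horizontal distance between each of roll_yellow, roll_green and spindle_brass below 0.007 m and height (world z) of each of roll_yellow, roll_green below 0.037 m); the robot touches nothing.
It fails at once if the gauge is tipped over (angle between gauge's own z axis and vertical above 0.7 rad).
It fails at once if the mug is pushed out of its place (more than 25 mm) (distance of mug from where it was at the start of the episode above 0.025 m).
It fails at once if the stapler is pushed out of its place (more than 25 mm) (distance of stapler from where it was at the start of the episode above 0.025 m).
Of roll_red, roll_yellow, roll_green, roll_blue only 2 to 3 are there at a start; the rules pass over those that are not, and their reading is None.
At some moment in a run one of roll_red, roll_yellow, roll_green, roll_blue may be knocked a few centimetres aside while the robot is not near it.
It also fails if it takes over 210 s, if anything falls off the work surface, if the arm or the gripper's body presses on something with over 40 N, if the wrist force passes 120 N, or if a joint passes its speed limit or range.

### The arm

A 6-joint arm with a two-finger parallel gripper is mounted at the origin on the work surface. World frame = base frame: x ahead of the robot, y to its left, z up, the work surface at z = 0. Lengths are in m, angles in rad, forces in N, time in s.
With the tool pointing down it reaches from about 0.275 to 0.75 m from the base axis. Payload 10.2 kg.
Tool frame: the origin (TCP) lies midway between the tips of the shut fingers; the grasp point (between the pads) lies 19 mm behind it (env.hold_point_z is the distance from the TCP to the grasp point, in m); z points along the fingers, y is the line along which they close (so a half turn about z gives the same grasp; the last joint's range is limited). The gripper opens to 85 mm and grips with 20 to 120 N. Pads are 22 mm wide; open, the fingers measure 114 mm over their backs; the gripper's body (76 mm by 85 mm) begins 54 mm behind the grasp point. The pads swing forward as they close: fully open they stand 13 mm farther back than shut.
Start: joints at [0.943, 0.313, 1.498, -0, 1.331, -0.223], TCP at [0.207, 0.483, 0.231] pointing down, gripper open.
Joint ranges: [-2.94, 2.94], [-0.97, 2.17], [0.19, 2.56], [-1.23, 4.37], [0.02, 3.11], [-2.88, 2.88]. Speed limits (rad/s): [2.39, 2.39, 3.01, 3.14, 3.14, 3.14].

### API

Orientations are given as a unit quaternion [x, y, z, w].
In Python, from bench import env, kinematics, monitor, eyes, job gives the robot as it stands. The module is installed in compiled form; this text tells all that it offers. Calls block until the motion is done:
- env.reach(position, orientation): joint-space move of the TCP to a pose.
- env.movel(position, velocity=0.15, frame=None, guard=None): straight line of the TCP; frame=None keeps the orientation; velocity is the mean speed in m/s. With guard (N) it stops when the force on the tool has changed by that much, and returns True; else False.
- env.set_joints(angles): joint-space move.
- env.release() and env.close_gripper(effort=None): open the fingers fully, or close them until they stop; effort is the grip in N (None keeps the last).
- env.hold(seconds).
- kinematics.ik(position, orientation): joint angles nearest the present ones, or None.
- monitor.sense(): the state.
- eyes.grab_frame(name): name is "scene" or "top" or "wrist"; returns a dict with "frame" (480x640x3 uint8, red, green, blue), "mtx" (3x3 intrinsics, pixels), "k1" (the pictures are not rectified: a ray, as slopes to the right and down, at radius r is drawn at 1 + k1 r^2 times it, then the intrinsics apply), "view" (4x4, takes a point from world to camera coordinates). Camera axes: x right, y down, z forward; pixel columns grow to the right and rows downward; lengths in m; the calibration is good to about 2 mm. A picture is of the moment at which its call begins. There is no depth.
A pose or a line that the arm cannot do raises env.MotionError and nothing moves.
- job.hand_in(): hands the job in; it is judged then, once.
The state is a dict: "clock": time; "joints": joint angles; "qvel": joint speeds; "joint_efforts": joint torques, N m; "position": TCP position; "ee_rot": TCP orientation; "contact_force": force on the tool from outside, world axes, zero at the start; "ft_torque": the same for the moment, N m; "finger_gap": opening from 0.0 (shut) to 1.0 (fully open); "gripper_force": force on a finger pad.
Only numpy, scipy, OpenCV 4.12 (cv2) and the standard library are available. Lean on these libraries where they do the work, as an engineer would, in place of code of your own. Each camera call takes 0.05 s, during which the arm holds its last target. There are 200 camera calls.

## Working session

There is one attempt and no reset: what is moved stays moved. The work goes in short steps, each a Python script; the robot and the scene stay as the last script left them, time stands still between calls to the robot, and variables do not carry over. Pictures are saved under pics/ and viewed, at most 14 in all, crops included, and the job is handed in when it is done.

```bash
mkdir -p pics; cat > h.py <<'E'
import numpy as np, cv2
from bench import env, kinematics, monitor, eyes, job
from scipy.spatial.transform import Rotation as R
def save(name, fn):
    f=eyes.grab_frame(name); cv2.imwrite('pics/'+fn, f['frame'][:,:,::-1]); np.save('pics/'+fn[:-4]+'.npy',f,allow_pickle=True); return f
def load(fn): return np.load('pics/'+fn+'.npy',allow_pickle=True).item()
def ray(f,uv):
    D=np.array([f['k1'],0,0,0,0.]); p=cv2.undistortPoints(np.float64(uv).reshape(-1,1,2),f['mtx'],D,).reshape(-1,2)
    V=f['view']; d=np.c_[p,np.ones(len(p))]@V[:3,:3]; return -V[:3,:3].T@V[:3,3], d
def onz(f,uv,z):
    o,d=ray(f,uv); return o+d*((z-o[2])/d[:,2])[:,None]
def proj(f,P):
    V=f['view']; D=np.array([f['k1'],0,0,0,0.]); return cv2.projectPoints(np.float64(P).reshape(-1,1,3),cv2.Rodrigues(V[:3,:3])[0],V[:3,3],f['mtx'],D)[0].reshape(-1,2)
E
python3 - <<'E'
from h import *
for n in ('scene','top','wrist'):
    f=save(n,n+'0.png'); print(n,f['k1'],f['mtx'].round(1).tolist(),(-f['view'][:3,:3].T@f['view'][:3,3]).round(3),f['view'][2,:3].round(2))
print(env.hold_point_z, monitor.sense())
E
```

```text
scene -0.03363756881107179 [[450.9, 0.0, 319.9], [0.0, 450.9, 238.2], [0.0, 0.0, 1.0]] [1.144 0.068 0.896] [-0.6  -0.05 -0.8 ]
top -0.013515303340393648 [[462.8, 0.0, 326.8], [0.0, 462.8, 241.3], [0.0, 0.0, 1.0]] [0.368 0.016 1.234] [ 0.14 -0.   -0.99]
wrist -0.0011778881149227208 [[393.5, 0.0, 325.6], [0.0, 393.5, 243.4], [0.0, 0.0, 1.0]] [0.136 0.512 0.375] [ 0.27 -0.12 -0.95]
0.0187 {'clock': 0.15, 'joints': array([ 9.42594416e-01,  3.13337684e-01,  1.49825621e+00,  1.30046211e-05,
        1.33100070e+00, -2.23384602e-01]), 'qvel': array([-0.00025572, -0.00282644, -0.00051294, -0.00048881, -0.00267427,
        0.000495  ]), 'joint_efforts': array([ 1.55004778e-03, -4.12367213e+01, -2.59799194e+01, -2.09869581e-04,
        3.20502782e-03,  8.93231942e-06]), 'position': array([0.20665716, 0.48240758, 0.23086064]), 'ee_rot': array([ 2.01030885e-01,  9.79584776e-01, -4.53630025e-04, -2.12673685e-04]), 'contact_force': array([ 0.62869193, -0.32252439, -0.13250983]), 'ft_torque': array([-0.00854442, -0.05530508, -0.03220953]), 'gripper_force': 0.0, 'finger_gap': 1.0013331347876198}
```

View pics/top0.png

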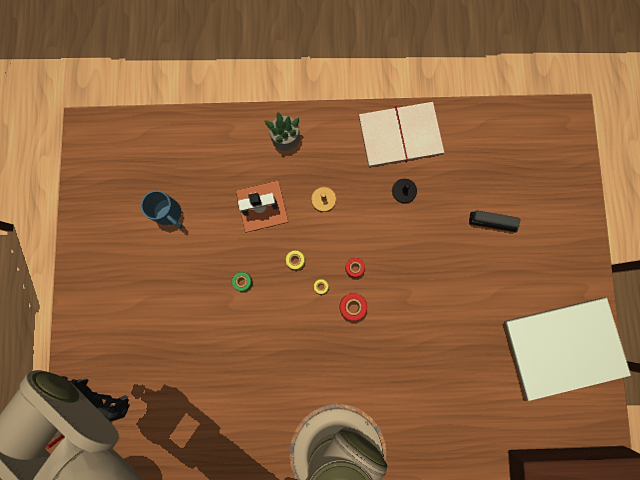

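View pics/scene0.png

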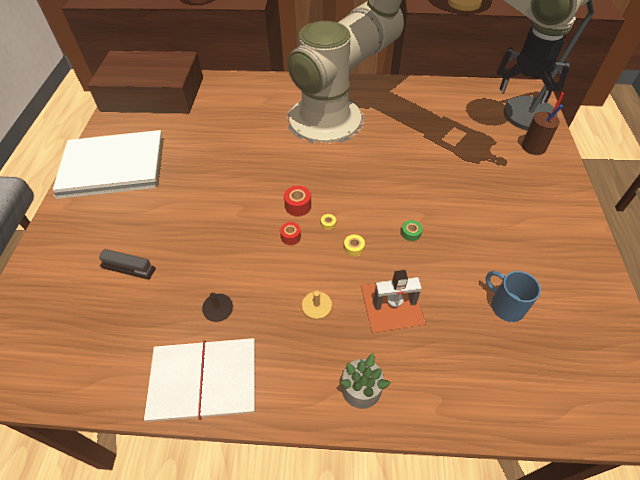

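Top view: red rolls at (355,267) and (353,307), yellow at (295,260) and (321,286), green at (242,282), no blue. The gauge is on its pad at (258,203), the brass spindle at (324,198), the black one at (404,190), the mug at (160,208) and the stapler at (495,221). The scene view shows the same objects. Next I'll measure sizes to pick out the look-alikes.

```bash
cat >> h.py <<'E'
HS={'red':[((0,150,90),(6,255,255)),((174,150,90),(179,255,255))],'yellow':[((24,120,110),(34,255,255))],'green':[((45,100,50),(85,255,255))],'blue':[((100,150,70),(130,255,255))],'brass':[((17,90,120),(24,255,255))]}
def blobs(f,c,amin=60):
    hsv=cv2.cvtColor(f['frame'],cv2.COLOR_RGB2HSV); m=sum(cv2.inRange(hsv,np.array(a),np.array(b)) for a,b in HS[c]).astype(np.uint8)
    return [k.reshape(-1,2) for k in cv2.findContours(m,cv2.RETR_EXTERNAL,cv2.CHAIN_APPROX_NONE)[0] if cv2.contourArea(k)>amin]
def rolls(f,c,h,amin=60):
    out=[]
    for k in blobs(f,c,amin):
        hull=cv2.convexHull(k); M=cv2.moments(hull); uv=(M['m10']/M['m00'],M['m01']/M['m00'])
        P=onz(f,hull.reshape(-1,2),h/2)[:,:2]; (cx,cy),(w,l),a=cv2.minAreaRect(P.astype(np.float32))
        out.append((np.round(uv,1),onz(f,uv,h/2)[0,:2].round(4),np.round(sorted((w,l)),4)))
    return out
E
python3 - <<'E'
from h import *
for n in ('top0','scene0'):
    f=load(n)
    for c in ('red','yellow','green','blue','brass'):
        for r in rolls(f,c,.032 if c=='red' else .024): print(n,c,*r)
t=load('top0')['frame']; s=load('scene0')['frame']
a=cv2.resize(t[235:330,225:385],(800,475)[:2] and (640,380),interpolation=cv2.INTER_CUBIC)
b=cv2.resize(s[260:340,280:440],(440,220)); c=cv2.resize(t[165:245,225:425],(360,144)) 
can=np.zeros((600,800,3),np.uint8); can[:380,:640]=a; can[380:,:440]=b; can[380:524,440:]=c
cv2.imwrite('pics/crop1.png',can[:,:,::-1])
E
```

```text
top0 red [353.2 306.6] [ 0.3677 -0.0507] [0.0679 0.0698]
top0 red [355. 267.] [ 0.471  -0.0591] [0.0476 0.0476]
top0 yellow [320.7 286.4] [0.4227 0.0325] [0.0341 0.0369]
top0 yellow [294.8 259.4] [0.4959 0.0995] [0.0453 0.0479]
top0 green [241.4 281.1] [0.4423 0.2415] [0.0472 0.0497]
top0 green [278.4 122.8] [0.8774 0.1385] [0.0556 0.0604]
top0 brass [ 47.1 310.7] [0.3778 0.753 ] [0.0153 0.1506]
top0 brass [ 40.3 306.8] [0.3883 0.7718] [0.0129 0.1954]
top0 brass [609.2 233.7] [ 0.5421 -0.7455] [0.011  0.1604]
top0 brass [323.4 198.7] [0.6585 0.0195] [0.0623 0.0637]
top0 brass [ 54.  189.7] [0.7044 0.7534] [0.0161 0.1427]
top0 brass [ 47.3 188.4] [0.7084 0.7718] [0.0132 0.1967]
top0 brass [ 11.1 139.2] [0.8523 0.8823] [0.0149 0.1598]
top0 brass [596.4 122.3] [ 0.856  -0.7457] [0.0116 0.1665]
top0 brass [172.5  78.7] [1.0168 0.4358] [0.0312 0.1296]
top0 brass [286.   79.6] [1.0044 0.1157] [0.0421 0.1233]
top0 brass [54.6 83.2] [1.0141 0.7703] [0.0109 0.1599]
top0 brass [60.6 79.7] [1.0242 0.7537] [0.015  0.1387]
top0 brass [403.6  75.4] [ 1.0083 -0.2157] [0.0314 0.1202]
top0 brass [518
[... 175 characters left out ...]
97.3 200.3] [ 0.365  -0.0511] [0.0686 0.1016]
scene0 yellow [354.1 242.6] [0.491  0.0991] [0.0453 0.0488]
scene0 yellow [328.  219.7] [0.4227 0.0321] [0.0355 0.0359]
scene0 green [411.4 230. ] [0.4447 0.2403] [0.0473 0.0628]
scene0 brass [619.2 473.6] [0.9765 0.58  ] [0.0213 0.1025]
scene0 brass [530.3 465.4] [0.9696 0.4233] [0.0181 0.052 ]
scene0 brass [210.8 459.2] [ 0.992  -0.1505] [0.0917 0.9444]
scene0 brass [316.6 304.8] [0.6661 0.0196] [0.0644 0.0673]
scene0 brass [353.7 249. ] [0.5101 0.0987] [0.0372 0.0486]
scene0 brass [603. 132.] [0.0395 0.8381] [0.1863 0.3065]
scene0 brass [ 47.9 143.9] [ 0.1733 -0.8195] [0.1749 0.6772]
scene0 brass [466.7   4. ] [-0.7399  0.5374] [0.0767 0.1241]
```

View pics/crop1.png

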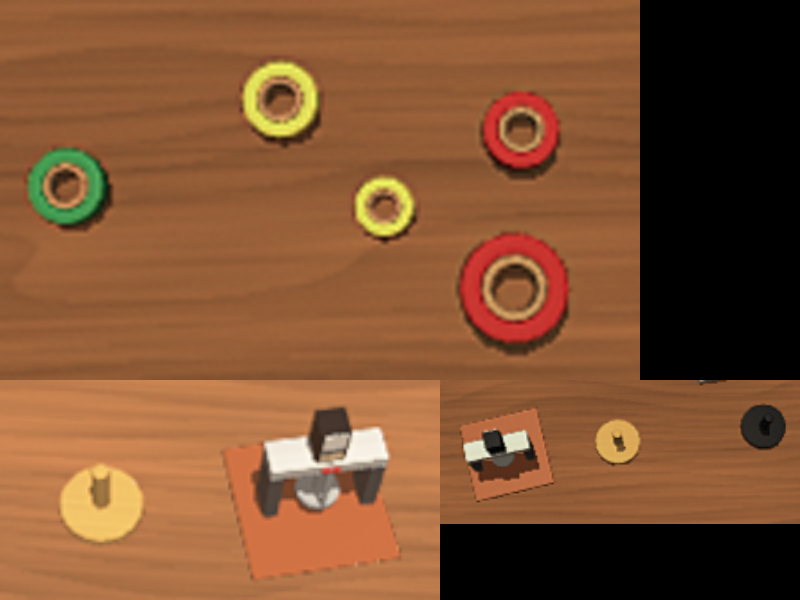

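Two pairs need sorting out.
- **Red:** (355,267) is about 48 mm across and (353,307) about 69 mm. The job wants the smaller, (355,267), at about (0.471,-0.059).
- **Yellow:** (295,260) is about 47 mm and (321,286) about 35 mm. The 50 mm one is (295,260).

The crop confirms both. The gauge's scale faces the scene camera, so gauge +x is roughly world +x. Next I'll find the gauge, pad and black spindle, then look from the wrist camera above the gauge.

```bash
cat >> h.py <<'E'
def mask_box(f,lo,hi,box,z):
    hsv=cv2.cvtColor(f['frame'],cv2.COLOR_RGB2HSV); m=cv2.inRange(hsv,np.array(lo),np.array(hi)); k=np.zeros_like(m); u0,v0,u1,v1=box; k[v0:v1,u0:u1]=m[v0:v1,u0:u1]
    cs=cv2.findContours(k,cv2.RETR_EXTERNAL,cv2.CHAIN_APPROX_NONE)[0]; p=np.concatenate([c.reshape(-1,2) for c in cs if cv2.contourArea(c)>15])
    return cv2.minAreaRect(onz(f,p,z)[:,:2].astype(np.float32)*1000)
def down(yaw): # tool z down; tool y at world angle yaw
    y=np.array([np.cos(yaw),np.sin(yaw),0]); z=np.array([0,0,-1.]); return R.from_matrix(np.c_[np.cross(y,z),y,z]).as_quat()
def bestyaw(p,yaw):
    # choose half turn with last joint nearest centre
    c=[]
    for w in (yaw,yaw+np.pi):
        q=kinematics.ik(p,down(w))
        if q is not None: c.append((abs(q[5]),w))
    return min(c)[1]
E
python3 - <<'E'
from h import *
t=load('top0'); s=load('scene0')
print('beam',mask_box(t,(0,0,150),(179,60,255),(225,180,290,235),.078))
print('pad',mask_box(t,(5,150,120),(11,255,255),(225,170,300,240),.004))
print('black top',mask_box(t,(0,0,0),(179,255,50),(385,170,425,210),.005),'scene',mask_box(s,(0,0,0),(179,255,50),(195,285,240,325),.005))
print('knob top',mask_box(t,(0,0,0),(179,255,45),(245,188,265,206),.11))
p=[.66,.19,.25]; yaw=bestyaw(p,np.pi/2+.2); print(yaw, kinematics.ik(p,down(yaw)))
env.reach([.62,.19,.30],down(yaw)); save('wrist','w1.png'); save('top','t1.png'); print(monitor.sense()['position'],monitor.sense()['clock'])
E
```

```text
beam ((640.7781982421875, 192.43264770507812), (26.19792938232422, 90.15570831298828), 11.050827026367188)
pad ((646.5338745117188, 187.33193969726562), (120.36359405517578, 121.19711303710938), 12.039078712463379)Traceback (most recent call last):
  File "<stdin>", line 5, in <module>
  File "h.py", line 27, in mask_box
    cs=cv2.findContours(k,cv2.RETR_EXTERNAL,cv2.CHAIN_APPROX_NONE)[0]; p=np.concatenate([c.reshape(-1,2) for c in cs if cv2.contourArea(c)>15])
                                                                         ~~~~~~~~~~~~~~^^^^^^^^^^^^^^^^^^^^^^^^^^^^^^^^^^^^^^^^^^^^^^^^^^^^^^^^
ValueError: need at least one array to concatenate
```

```bash
python3 - <<'E'
from h import *
t=load('top0'); s=load('scene0')
for thr in (60,75):
  for n,f,b,z in (('blk t',t,(385,170,425,210),.005),('blk s',s,(195,285,240,325),.005),('knob',t,(245,188,265,206),.114)):
    try: print(n,thr,mask_box(f,(0,0,0),(179,255,thr),b,z))
    except Exception as e: print(n,thr,'none')
p=[.62,.19,.30]; yaw=bestyaw(p,np.pi/2+.2); print(yaw, kinematics.ik(p,down(yaw)))
env.reach(p,down(yaw)); save('wrist','w1.png'); print(monitor.sense()['position'],monitor.sense()['clock'])
E
```

```text
blk t 60 ((677.3423461914062, -200.9512481689453), (65.62403869628906, 64.38518524169922), 88.46318817138672)
blk s 60 none
knob 60 ((638.0179443359375, 189.4372100830078), (32.314964294433594, 23.458406448364258), 17.57843017578125)
blk t 75 ((676.037841796875, -200.8845977783203), (65.53850555419922, 67.46018981933594), 87.29663848876953)
blk s 75 ((680.549560546875, -201.8948974609375), (67.23681640625, 65.0401840209961), 65.4298095703125)
knob 75 ((637.4782104492188, 189.42477416992188), (33.57373046875, 24.55607795715332), 13.485101699829102)
4.91238898038469 [ 1.17041406e-01  5.75277338e-01  9.33417367e-01 -4.44089210e-16
  1.63289795e+00  1.48783773e+00]
[0.6195857  0.1908856  0.30004138] 2.05
```

View pics/w1.png

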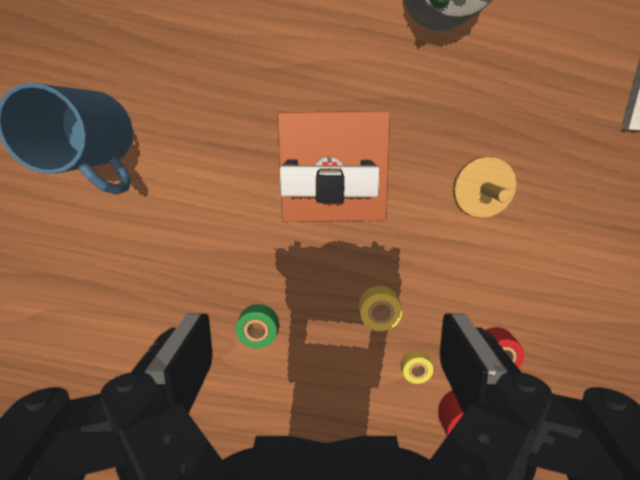

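The wrist view shows the gauge at (330,182) square on its pad, with the scale on the far (+x) side; the brass spindle is at (485,187), and the rolls are where they were.

```bash
python3 - <<'E'
from h import *
f=load('w1')
print('beam',mask_box(f,(0,0,150),(179,60,255),(270,160,392,205),.078))
print('pad',mask_box(f,(4,150,100),(11,255,255),(260,100,400,230),.004))
for thr in (35,60): print('knobtop',mask_box(f,(0,0,0),(179,255,thr),(312,174,348,204),.118))
for r in rolls(f,'brass',.01): print(r)
E
```

```text
beam ((644.2542114257812, 192.22265625), (33.24723434448242, 91.25337982177734), 11.569951057434082)
pad ((646.1818237304688, 186.78033447265625), (121.1590347290039, 120.84523010253906), 12.279692649841309)Traceback (most recent call last):
  File "<stdin>", line 5, in <module>
  File "h.py", line 27, in mask_box
    cs=cv2.findContours(k,cv2.RETR_EXTERNAL,cv2.CHAIN_APPROX_NONE)[0]; p=np.concatenate([c.reshape(-1,2) for c in cs if cv2.contourArea(c)>15])
                                                                         ~~~~~~~~~~~~~~^^^^^^^^^^^^^^^^^^^^^^^^^^^^^^^^^^^^^^^^^^^^^^^^^^^^^^^^
ValueError: need at least one array to concatenate
```

```bash
python3 - <<'E'
from h import *
f=load('w1')
for lo in (150,200): print('beamL',mask_box(f,(0,0,lo),(179,60,255),(270,160,315,205),.078),'R',mask_box(f,(0,0,lo),(179,60,255),(346,160,392,205),.078))
g=cv2.cvtColor(f['frame'],cv2.COLOR_RGB2GRAY); print(g[155:208,305],g[155:208,360],g[155:208,330])
print(onz(f,[(330,198),(330,167),(305,198),(305,166)],.078),onz(f,[(330,167),(330,200)],.118))
E
```

```text
beamL ((635.7080078125, 220.90074157714844), (27.92780113220215, 31.618371963500977), 11.072331428527832) R ((647.7335205078125, 161.72352600097656), (27.830820083618164, 30.09849739074707), 11.57346248626709)
beamL ((635.667724609375, 220.7581787109375), (25.973344802856445, 31.580453872680664), 11.569353103637695) R ((647.7510986328125, 161.7388153076172), (25.974939346313477, 30.047834396362305), 11.57328987121582)
[138 138 138 138 138 137 138 138 137 134 133 161 210 228 232 233 234 234
 233 232 232 232 233 233 231 231 231 230 228 226 226 227 228 227 226 226
 225 224 224 217 189 135  92  97 123 130 131 130 130 130 130 130 129] [136 136 136 135 129 112  95  90  90  93 108 145 193 222 230 232 232 232
 231 230 230 230 231 231 231 229 228 228 227 226 225 225 225 225 223 223
 223 221 220 217 202 162 104  77  94 121 128 129 129 129 129 129 128] [136 133 126 121 116 112 116 142 174 168 131 144 172 139  99 108 135 159
 187 174 104  54  53  54  53  52  52  51  51  50  51  49  49  48  49  48
  47  48  46  47  46  47  45  46  46  45  43  47  61  77 100 122 129]
[[0.62629161 0.18760259 0.078     ]
 [0.65450867 0.19347822 0.078     ]
 [0.62157187 0.21065772 0.078     ]
 [0.65078931 0.21616994 0.078     ]] [[0.6587284  0.19480489 0.118     ]
 [0.63192943 0.18922454 0.118     ]]
```

```bash
cat >> h.py <<'E'
GY=np.deg2rad(101.5)+np.pi
def see(col,h,amin=150):
    f=eyes.grab_frame('scene'); g=eyes.grab_frame('top')
    return [(n,)+r for n,q in (('scene',f),('top',g)) for r in rolls(q,col,h,60)]
def S(*k): 
    s=monitor.sense(); return [np.round(s[i],4).tolist() for i in k]
E
python3 - <<'E'
from h import *
p=np.array([.6415,.192,.0833]); q=down(GY)
env.reach(p+[0,0,.08],q); env.movel(p,.08); env.close_gripper(40); print(S('finger_gap','gripper_force','contact_force','position'))
env.movel(p+[0,0,.11],.1); print(S('contact_force','position','clock'))
env.reach([.4718,-.0592,.21],down(1.5*np.pi))
for c in ('red','yellow','green'): 
    for r in see(c,.032 if c=='red' else .024): print(c,*r)
save('scene','s2.png'); print(S('position','finger_gap','clock'))
E
```

```text
[0.2772, 40.1695, [-0.2213, -0.973, 0.6881], [0.6416, 0.1919, 0.0835]]
[[-0.9749, -0.0037, -3.9075], [0.6412, 0.192, 0.1925], 5.6417]
red scene [290.2 232.9] [ 0.4727 -0.0586] [0.0497 0.0689]
red scene [299.9 204.5] [ 0.3789 -0.0431] [0.0542 0.0922]
yellow scene [354.1 242.7] [0.4912 0.0992] [0.048  0.0483]
yellow scene [328.  219.7] [0.4226 0.0321] [0.0355 0.0359]
yellow top [294.8 259.4] [0.4959 0.0995] [0.0453 0.0479]
green scene [411.4 230. ] [0.4447 0.2403] [0.0473 0.0628]
green top [241.3 281.1] [0.4422 0.2415] [0.0472 0.0497]
green top [278.4 122.8] [0.8775 0.1386] [0.0556 0.0604]
[[0.472, -0.0589, 0.2099], 0.2721, 7.15]
```

View pics/s2.png

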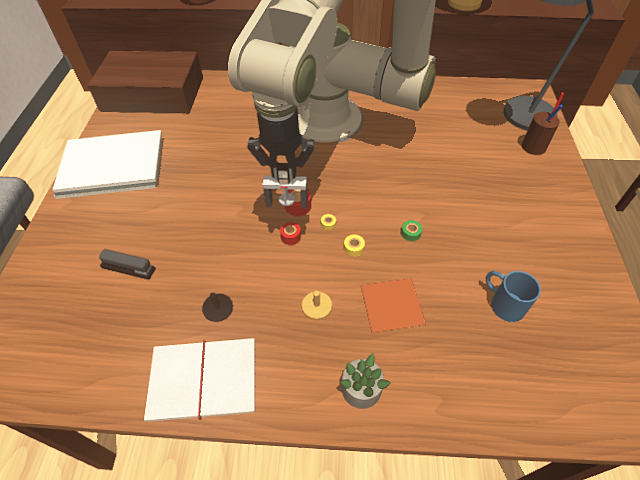

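The gauge hangs straight from the gripper at (285,190), above the red roll at (290,233). Now I'll lower it.

```bash
cat >> h.py <<'E'
def stand(x,y,fn):
    env.movel([x,y,.10],.12); print('guard',env.movel([x,y,.0773],.025,guard=5)); env.hold(1.2); print(S('position','contact_force','clock'))
    f=save('scene',fn+'.png'); u=proj(f,[x,y,.08])[0].astype(int)
    c=f['frame'][u[1]-45:u[1]+45,u[0]-45:u[0]+45]; cv2.imwrite('pics/'+fn+'c.png',cv2.resize(c,(540,540),interpolation=cv2.INTER_CUBIC)[:,:,::-1])
E
python3 - <<'E'
from h import *
stand(.4718,-.0592,'s3')
E
```

```text
guard True
[[0.472, -0.0592, 0.0794], [-0.3593, -0.2831, 5.8863], 10.1917]
```

View pics/s3c.png

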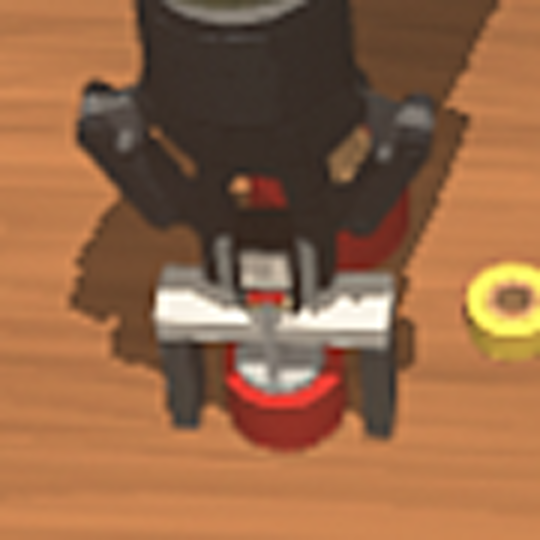

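The gauge stands squarely over the red roll, between the legs, with its foot at (280,365) resting on the roll, and the TCP height matches soles on the desk. Next is yellow.

```bash
python3 - <<'E'
from h import *
x,y,_=monitor.sense()['position']
env.movel([x,y,.19],.12); env.reach([.495,.0994,.19],down(1.5*np.pi))
for c in ('yellow','red','green'): 
    for r in see(c,.032 if c=='red' else .024): print(c,*r)
E
```

```text
yellow scene [354.3 243.5] [0.4938 0.0997] [0.0378 0.0491]
red scene [290.1 232.9] [ 0.4726 -0.0588] [0.0484 0.0702]
red scene [297.2 200.3] [ 0.3649 -0.0511] [0.0686 0.1016]
red top [353.2 306.6] [ 0.3677 -0.0507] [0.0679 0.0698]
red top [355. 267.] [ 0.471  -0.0591] [0.0476 0.0476]
green scene [411.4 230. ] [0.4447 0.2403] [0.0473 0.0628]
green top [278.4 122.8] [0.8774 0.1384] [0.0556 0.0604]
```

```bash
python3 - <<'E'
from h import *
stand(.495,.0994,'s4')
x,y,_=monitor.sense()['position']
env.movel([x,y,.19],.12); env.reach([.4432,.241,.19],down(1.5*np.pi))
for c in ('green','red','yellow'): 
    for r in see(c,.032 if c=='red' else .024): print(c,*r)
E
```

```text
guard True
[[0.4952, 0.0994, 0.0794], [0.1535, 0.1959, 5.7624], 15.175]
green scene [411.4 230.1] [0.445  0.2403] [0.0472 0.061 ]
green top [278.4 122.8] [0.8774 0.1385] [0.0556 0.0604]
red scene [289.9 232.9] [ 0.4727 -0.0593] [0.0473 0.069 ]
red scene [297.3 200.3] [ 0.365  -0.0511] [0.0688 0.1016]
red top [353.2 306.6] [ 0.3677 -0.0507] [0.0679 0.0698]
red top [355. 267.] [ 0.471  -0.0591] [0.0476 0.0476]
yellow scene [354.1 242.7] [0.4912 0.0992] [0.048  0.0483]
yellow scene [328.  219.7] [0.4227 0.0321] [0.0355 0.0359]
yellow top [320.8 286.3] [0.4228 0.0324] [0.0341 0.0369]
yellow top [294.8 259.4] [0.4958 0.0995] [0.0453 0.0479]
```

View pics/s4c.png

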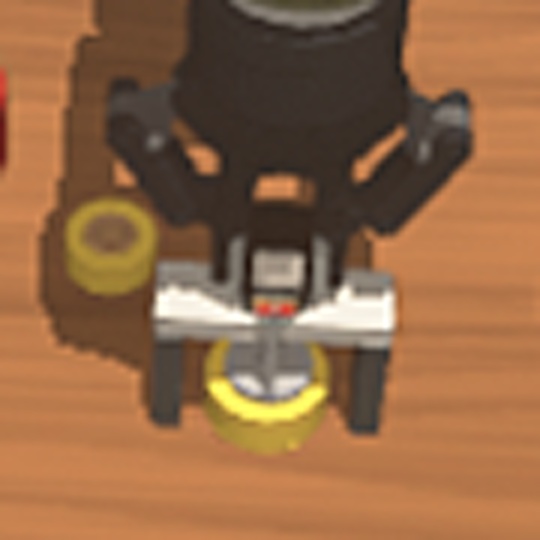

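Over yellow the gauge stands square and the red pointer, at (277,308), sits lower on the scale than it did for red. So yellow is 24 mm and red 32 mm. Now green.

```bash
python3 - <<'E'
from h import *
stand(.4436,.2408,'s5')
x,y,_=monitor.sense()['position']
env.movel([x,y,.19],.12)
P=np.array([.6463,.187]); 
env.reach([*P,.19],down(GY)); env.movel([*P,.10],.12); print(env.movel([*P,.0815],.02,guard=5)); env.hold(.3); print(S('position','contact_force'))
env.release(); env.hold(.2); p=monitor.sense()['position']; env.movel([p[0],p[1],.2],.12)
env.reach([.60,.10,.3],down(1.5*np.pi)); save('wrist','w6.png')
for c in ('green','red','yellow','blue'): 
    for r in see(c,.032 if c=='red' else .024): print(c,*r)
save('scene','s6.png');print(S('clock'))
a=cv2.imread('pics/s5c.png'); b=cv2.imread('pics/s6.png')
cv2.imwrite('pics/c6.png',np.hstack([cv2.resize(a,(400,400)),cv2.resize(b[230:350,330:450],(400,400))]))
E
```

```text
guard True
[[0.4438, 0.2408, 0.0794], [-0.1014, -0.0859, 5.4702], 20.125]
True
[[0.6462, 0.187, 0.0835], [-0.6293, -0.4868, 5.3493]]
green scene [372.7 372.8] [0.8132 0.1422] [0.0195 0.0318]
green scene [411.4 230. ] [0.4447 0.2403] [0.0473 0.0628]
green top [282.2 120.4] [0.8841 0.128 ] [0.0361 0.0379]
red scene [290.1 232.9] [ 0.4727 -0.0588] [0.0484 0.0702]
red scene [297.3 200.3] [ 0.3649 -0.0511] [0.0688 0.1016]
red top [353.2 306.6] [ 0.3677 -0.0507] [0.0679 0.0698]
red top [355. 267.] [ 0.471  -0.0591] [0.0476 0.0476]
[27.1417]
```

View pics/c6.png

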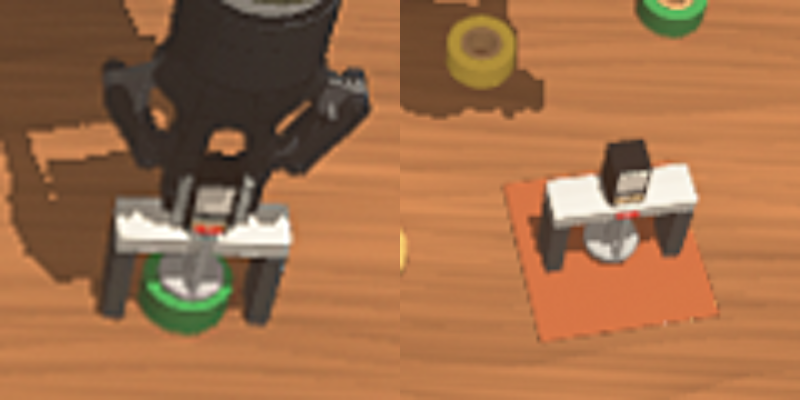

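View pics/w6.png

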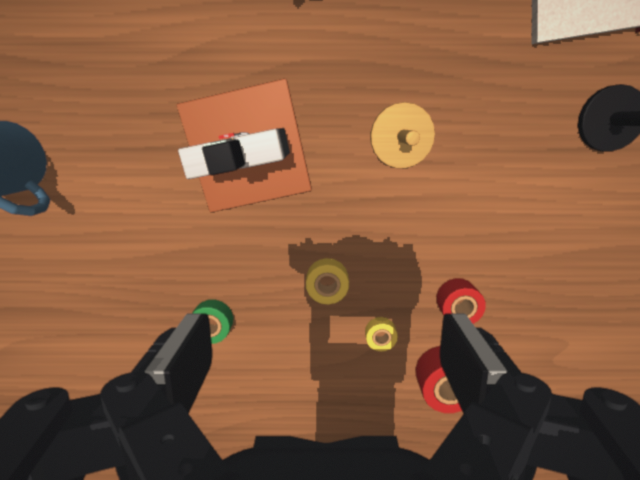

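The left panel shows the gauge over green with a low pointer, so green is 24 mm. The right panel shows the gauge upright on the middle of its pad. The wrist view shows the brass spindle at (403,135), the black one at (613,118), the red roll at (461,303) and the yellow roll at (327,282), shaded. Next I'll hover over black, brass and red at the same relative offset for precise positions.

```bash
cat >> h.py <<'E'
def circ(f,lo,hi,xy,z,r=.05):
    u=proj(f,[[xy[0]+a,xy[1]+b,z] for a in(-r,r) for b in (-r,r)]); b=np.r_[u.min(0),u.max(0)].clip(0,639).astype(int)
    return mask_box(f,lo,hi,b.tolist(),z)
Q=down(1.5*np.pi)
E
python3 - <<'E'
from h import *
env.reach([.678,-.201,.25],Q); f=save('wrist','w7b.png')
for t in (60,75,90): print('black',circ(f,(0,0,0),(179,255,t),(.678,-.201),.01))
env.reach([.66,.0195,.25],Q); f=save('wrist','w7y.png')
for lo,hi in (((14,70,120),(28,255,255)),((16,100,80),(26,255,255))): print('brass',circ(f,lo,hi,(.66,.0195),.01))
env.reach([.4718,-.059,.25],Q); f=save('wrist','w7r.png')
for r in rolls(f,'red',.032): print(*r)
for r in rolls(load('top0'),'brass',.02): 
    if r[0][1]>190 and 300<r[0][0]<340: print('top brass',*r)
x=[load(n)['frame'][0:330,150:500] for n in('w7b','w7y','w7r')]
cv2.imwrite('pics/c7.png',cv2.resize(np.hstack(x),(800,251))[:,:,::-1])
E
```

```text
black ((678.2288818359375, -201.8854522705078), (64.24302673339844, 64.5425796508789), 0.10542544722557068)
black ((678.179443359375, -201.84115600585938), (66.2527084350586, 64.68427276611328), 0.10062894970178604)
black ((678.1802368164062, -202.27320861816406), (66.25292205810547, 65.5947265625), 0.10062894970178604)
brass ((659.9893798828125, 18.799976348876953), (68.32713317871094, 68.14579010009766), 89.95889282226562)
brass ((660.04052734375, 18.814918518066406), (66.4232177734375, 66.13903045654297), 89.95877838134766)
[316.  305.1] [ 0.3621 -0.0499] [0.0747 0.0897]
[324.3 205.9] [ 0.4689 -0.0589] [0.0516 0.0542]
top brass [323.4 198.7] [0.659  0.0195] [0.0624 0.0638]
```

View pics/c7.png

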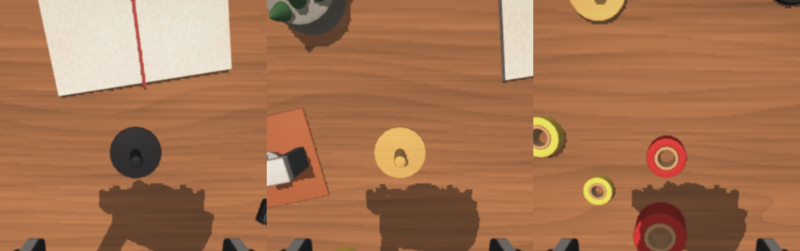

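The hover views put black at (0.678,-0.202) and brass at (0.660,0.019). Red comes out at about (0.470,-0.059), averaging the views. Picking red.

```bash
cat >> h.py <<'E'
def pick(x,y):
    env.reach([x,y,.12],Q); env.movel([x,y,.001],.08,guard=15); env.close_gripper(30); env.hold(.1); print('pick',S('finger_gap','gripper_force','position','contact_force'))
    env.movel([x,y,.14],.12)
def put(x,y,zb):
    env.reach([x,y,.14],Q); env.movel([x,y,.075+zb-.01],.12)
    g=env.movel([x,y,zb-.001],.03,guard=5); env.hold(.2); print('put',g,S('position','contact_force','finger_gap')); return g
def leave():
    p=monitor.sense()['position']; env.release(); env.hold(.2); env.movel([p[0],p[1],.16],.12)
E
python3 - <<'E'
from h import *
pick(.470,-.0589); put(.6782,-.202,.011)
f=save('scene','s8.png'); cv2.imwrite('pics/c8.png',cv2.resize(f['frame'][230:330,150:290],(560,400))[:,:,::-1]); print(S('clock'))
E
```

```text
pick [0.566, 31.5256, [0.4702, -0.059, 0.0013], [-0.522, 0.1723, 5.7458]]
put True [[0.6782, -0.202, 0.0113], [0.0111, 1.4612, 4.4239], 0.5639]
[38.2]
```

View pics/c8.png

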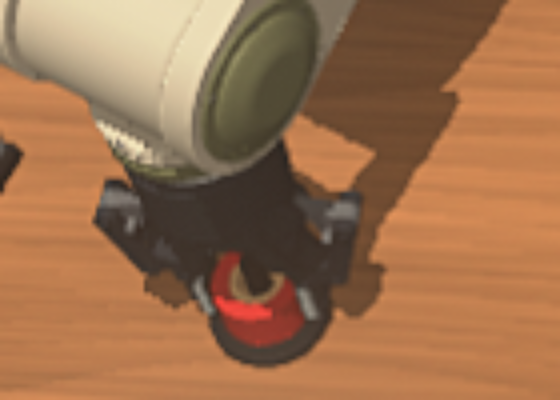

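Red is on the black post at (255,300) and fully down: the TCP stopped at 11.3 mm, 10 mm above pick height. I'll release and look at yellow.

```bash
python3 - <<'E'
from h import *
leave(); env.reach([.4955,.0993,.25],Q); f=save('wrist','w9.png')
for r in rolls(f,'yellow',.024): print('wrist',*r)
for c in ('yellow','green','red'):
    for r in see(c,.024): print(c,*r)
print(S('clock'))
E
```

```text
wrist [325.1 203.6] [0.4934 0.0986] [0.0494 0.0501]
yellow scene [354.1 242.7] [0.4914 0.0991] [0.048  0.0482]
green scene [411.4 230. ] [0.4447 0.2403] [0.0473 0.0628]
green top [278.4 122.8] [0.8774 0.1385] [0.0556 0.0604]
red scene [215.  302.6] [ 0.6735 -0.2066] [0.0513 0.0675]
red scene [297.3 200.3] [ 0.3614 -0.0516] [0.0689 0.102 ]
red top [353.2 306.6] [ 0.3677 -0.051 ] [0.0681 0.07  ]
red top [406.3 186.7] [ 0.6859 -0.2064] [0.0474 0.0491]
[41.9667]
```

```bash
python3 - <<'E'
from h import *
pick(.4946,.099); put(.660,.0188,.011)
z=monitor.sense()['position'][2]
if z<.0135:
    leave(); env.reach([.4436,.241,.25],Q); f=save('wrist','w10.png')
    for r in rolls(f,'green',.024): print('wrist',*r)
    for r in see('green',.024)+see('yellow',.044): print(*r)
print(S('clock'))
E
```

```text
pick [0.5748, 30.9405, [0.4948, 0.099, 0.0015], [-2.1598, -0.4273, 4.7806]]
put True [[0.66, 0.0188, 0.0115], [-0.8984, 0.1159, 6.3976], 0.5762]
wrist [296.7 238.9] [0.4054 0.2691] [0.0508 0.0528]
scene [372.7 372.8] [0.8132 0.1422] [0.0195 0.0318]
scene [422.2 219.6] [0.4097 0.2696] [0.0479 0.0633]
top [278.4 122.8] [0.8773 0.1385] [0.0556 0.0604]
scene [316.  299.4] [0.6582 0.0179] [0.0475 0.0486]
scene [328.  219.7] [0.4308 0.0325] [0.0351 0.0355]
top [320.7 286.4] [0.4223 0.0324] [0.0338 0.0366]
top [323.5 196.3] [0.6627 0.019 ] [0.0457 0.0467]
[53.2167]
```

The green roll was knocked to about (0.407,0.269). I'll re-measure it from the usual offset.

```bash
python3 - <<'E'
from h import *
env.reach([.407,.269,.25],Q); f=save('wrist','w11.png')
r=min(rolls(f,'green',.024),key=lambda r:np.hypot(*(r[1]-[.407,.269]))); print(*r)
x,y=r[1]+[.001,.0003]
pick(x,y); put(.660,.0188,.035)
f=save('scene','s11.png'); cv2.imwrite('pics/c11.png',cv2.resize(f['frame'][240:340,250:390],(560,400))[:,:,::-1]); print(S('clock'))
E
```

```text
[325.8 201.8] [0.4058 0.2687] [0.0494 0.051 ]
pick [0.5664, 31.3224, [0.407, 0.2691, 0.0014], [-1.1686, -0.5129, 5.8307]]
put True [[0.66, 0.0188, 0.0354], [-0.1121, 0.4399, 5.7268], 0.5647]
[61.6917]
```

View pics/c11.png

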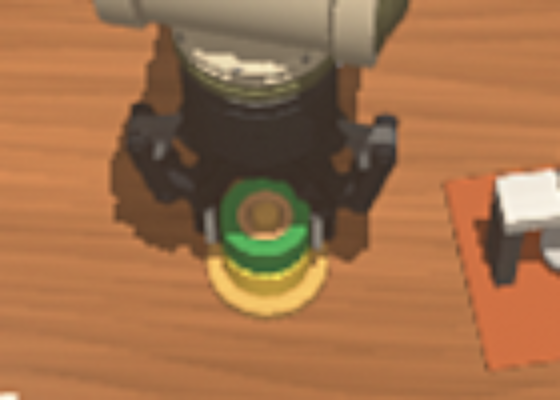

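Green sits on yellow on the brass spindle at full depth (35.4 mm), with the post tip in its bore at (267,212). I'll release, retreat and take a final look.

```bash
python3 - <<'E'
from h import *
leave(); env.reach([.45,.1,.3],Q); env.hold(.5); save('scene','s12.png'); print(S('clock','contact_force'))
f=load('s12')
for c,h in (('red',.052),('yellow',.044),('green',.092)): print(c,[(r[0],r[1]) for r in rolls(f,c,h)])
E
```

```text
[65.1333, [0.0727, 0.1794, 0.169]]
red [(array([215. , 302.6]), array([ 0.6809, -0.2022])), (array([297.3, 200.3]), array([ 0.3738, -0.0497]))]
yellow [(array([328. , 219.7]), array([0.4309, 0.0326]))]
green [(array([315.9, 295.5]), array([0.6619, 0.0185]))]
```

View pics/s12.png

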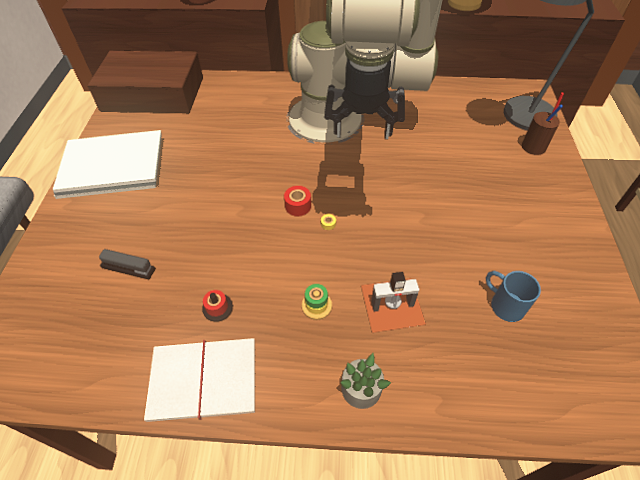

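The red roll is on the black spindle at (215,303). Green on yellow is on the brass one at (316,298), the gauge is upright on its pad at (397,293), and the mug and stapler are where they were.

```bash
python3 -c "
from h import *
print(job.hand_in())"
```

```text
the job is handed in; nothing more can be done
None
```

The job is handed in (no verdict came back): red read 32 mm and is on the black spindle, yellow and green read 24 mm and are stacked on the brass one, blue was missing, and the gauge is back on its pad with the mug and stapler unmoved.

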